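# Power up the board tester in order

## Robot

A 6-joint arm with a two-finger parallel gripper is mounted at the origin on the work surface. World frame = base frame: x ahead of the robot, y to its left, z up, the work surface at z = 0. Lengths are in m, angles in rad, forces in N, time in s.
With the tool pointing down it reaches from about 0.375 to 0.9 m from the base axis. Payload 3.1 kg.
Tool frame: the origin (TCP) lies at the centre of the arm's flange, where the gripper is bolted on; the fingertips stand 182 mm ahead of it and the grasp point (between the pads) lies 164 mm ahead of it; z points along the fingers, y is the line along which they close (so a half turn about z gives the same grasp; the last joint's range is limited). The gripper opens to 87 mm and grips with 3 to 60 N. Pads are 19 mm wide; open, the fingers measure 117 mm over their backs; the gripper's body (75 mm by 190 mm) begins 51 mm behind the grasp point.
Start: joints at [-1.359, 0.527, 1.433, -0, 1.181, -0.178], TCP at [0.238, -0.578, 0.405] pointing down, gripper open.
Joint ranges: [-3.08, 3.08], [-0.75, 2.2], [0.22, 2.44], [-1.43, 4.57], [0, 2.65], [-2.85, 2.85]. Speed limits (rad/s): [2.79, 2.79, 3.14, 3.14, 3.14, 3.14].

## Interface

Orientations are given as a unit quaternion [x, y, z, w].
In Python, from rig import * gives the robot as it stands.
- The arm moves only by the tool move_arm, never from a script. Its argument "commands" is a list that holds one entry, the list of rows, each a list of 6 numbers: the shift along the tool's x, y, z in units of 40 mm (1.0 is 40 mm), then the turn, a rotation vector about the tool's x, y, z in rad. A call has 1 to 12 rows; each row is the pose to reach, as a shift and turn from the pose commanded when the call began, along the tool's axes at that moment; what a row does not reach only later rows make up. A row lasts 1/8 s, in which the tool goes at most 62.5 mm and 10.7 degrees, less where a joint would pass 70% of its speed; a pose out of reach is approached as far as the arm can. A call with a gripper value outside its range is refused whole. "claw" is the closure, from -1 (fully open) to 1 (shut), so that 0 is half open, set as the call begins (left out, the last holds). The fingers move at their own pace and stop on an object; "squeeze" is the grip in N (left out, the last holds). Time passes only in rows, so rows that repeat a pose let the fingers close. It gives the time, the measured TCP pose, the force, the opening and the grip force at its end, in the units of the state.
- get_obs(): the state, without advancing time (a new reading comes with each control period).
- camera(name): name is "scene" or "top"; returns a dict with "pixels" (420x560x3 uint8, blue, green, red), "range_z" (420x560 float32, m along the optical axis (not along the pixel's ray), 0 where there is no reading), "camera_matrix" (3x3 intrinsics, pixels), "extrinsics" (4x4, takes a point from world to camera coordinates). Camera axes: x right, y up, looking along -z (the intrinsics and any distortion apply to the point x, -y, -z); pixel columns grow to the right and rows downward; lengths in m; the calibration is good to about 2 mm. A picture is of the moment at which its call begins.
- hand_in(): hands the job in; it is judged then, once.
The state is a dict: "time": time; "q": joint angles; "joint_velocities": joint speeds; "joint_torque": joint torques, N m; "position": TCP position; "tool_rot": TCP orientation; "ft_force": force on the tool from outside, world axes, zero at the start; "moment": the same for the moment, N m; "grip_width": finger opening in m; "grip_force": force on a finger pad.
Only numpy, scipy, OpenCV 4.12 (cv2) and the standard library are available. Lean on these libraries where they do the work, as an engineer would, in place of code of your own. Each camera call takes 0.05 s, during which the arm holds its last target. There are 200 camera calls.

## Task

Start a test run of the circuit board in the board tester with light fingertip taps: first switch on the rocker of the socket strip, then the tester's wide supply rocker, then its narrow load rocker, and last press the tester's big round start key down and let it come up again. Each rocker is switched on by tapping down its raised half, which stands on the side towards the tester's board or, on the strip, towards its sockets. Leave the small square stop key alone, do not push hard, lift or shift the tester, the strip or anything lying about, and finish with the hand clear.

Things in the scene. Friction and masses are not known exactly. Their poses are not given: they have to be found in the camera images.
- tester: Board tester: loose grey case, 160 (x) x 240 (y) x 55 mm high, about 2 kg, on a 3 mm red mat. Origin: centre of its underside, z up. Controls in a row on the flat top at x = -45 mm (robot's side); y: wide supply rocker +87, narrow load rocker +32, round start key -28, square stop key -87. Behind them (x above +3 mm) a green board with parts up to 38 mm above the top, and a brass load resistor.
- strip: Socket strip: loose aluminium box with black ends, 220 (x) x 60 (y) x 44 mm high, about 0.9 kg. Origin at the centre of its underside, z up. Its one rocker is on top at x = -75 mm (the end nearer the robot); a free socket at -6 mm and a black plug-in power adapter 36 mm high at x = +47 to +89 mm.
- mains_rocker (a joint): Black rocker of the socket strip, 32 mm along the strip's x, 22 mm wide; hinged across its middle at the level of the strip's top, axis the strip's y. Joint value 0 = off (as found), 0.42 rad = on. It stays wherever it is left; a push of about 3 N on the raised half tips it. Counts as on above 0.22.
- supply_rocker (a joint): Wide black rocker of the tester, 32 mm along the tester's x, 26 mm wide; hinged across its middle at the level of the tester's top, axis the tester's y. Joint value 0 = off (as found), 0.42 rad = on. It stays wherever it is left; a push of about 3 N on the raised half tips it. Counts as on above 0.22.
- load_rocker (a joint): Narrow black rocker of the tester, 32 mm along the tester's x, 14 mm wide; hinged across its middle at the level of the tester's top, axis the tester's y. Joint value 0 = off (as found), 0.42 rad = on. It stays wherever it is left; a push of about 3 N on the raised half tips it. Counts as on above 0.22.
- start_key (a joint): Round start key of the tester, white cap 29 mm across in a steel ring: 0 = up, 0.007 m = fully down; sprung, about 2 N to begin moving and 5 N fully down. Counts as pressed beyond 0.004 (3.6 N).
- stop_key (a joint): Small square stop key of the tester, white cap 12 mm wide, 7 mm high: 0 = up, 0.005 m = fully down. Not to be pressed.
- mains_rocker_raised (a point): Point on the raised half of the mains rocker: 12 mm from its hinge towards the strip's +x, 10 mm above the strip's top while off. It turns with the rocker and sinks 5.5 mm, till that half is level 5 mm above the top (on). The raised half ends 15 mm from the hinge, 11.5 mm above the top. Keep the finger off the other half, which rises.
- supply_rocker_raised (a point): Point on the raised half of the supply rocker: 12 mm from its hinge towards the tester's +x, 10 mm above the tester's top while off. It turns with the rocker and sinks 5.5 mm, till that half is level 5 mm above the top (on). The raised half ends 15 mm from the hinge, 11.5 mm above the top. Keep the finger off the other half, which rises.
- load_rocker_raised (a point): Point on the raised half of the load rocker: 12 mm from its hinge towards the tester's +x, 10 mm above the tester's top while off. It turns with the rocker and sinks 5.5 mm, till that half is level 5 mm above the top (on). The raised half ends 15 mm from the hinge, 11.5 mm above the top. Keep the finger off the other half, which rises.
- start_key_top (a point): Centre of the top of the start key, 10.5 mm above the tester's top when up; sinks with the key.
- stop_key_top (a point): Centre of the top of the stop key, 7 mm above the tester's top.
- screwdriver: Screwdriver, about 160 mm long, lying in front of the tester (robot's side). Origin at its underside. Leave it where it is.
- tweezers: Steel tweezers, 120 mm long and 8 mm high, lying beside the strip. Origin at its underside. Leave it where it is.
- flux_bottle: Small clear flux bottle, 36 mm wide, 75 mm high, on the far part of the mat. Origin at its underside. Leave it where it is.
- pen_cup: Empty white pen cup, 76 mm wide, 100 mm high, at the left of the mat. Origin at its underside. Leave it where it is.
- solder_spool: Grey solder spool standing on its flange, 52 mm wide, 43 mm high, on the far part of the mat. Origin at its underside. Leave it where it is.
- screw_dish: Black round dish of screws, 62 mm wide, 18 mm high, on the far part of the mat. Origin at its underside. Leave it where it is.
- multimeter: Hand-held multimeter lying face up, 176 x 88 x 45 mm, at the right of the mat. Origin at its underside. Leave it where it is.
Mind the look-alikes: they are no part of the job. Leave any orange look-alike of the strip alone.

How it is judged:
By the outcome, as a careful person would: the job done as asked, in the order asked, and still so for the second after the job is handed in, with the robot touching nothing.
It also fails if it takes over 51 s, if anything falls off the work surface, if the arm or the gripper's body presses on something with over 40 N, if the wrist force passes 120 N, or if a joint passes its speed limit or range.

## Working session

There is one attempt and no reset: what is moved stays moved. The work goes in short steps, Python scripts to look and compute and a tool call to move; the robot and the scene stay as the last step left them, time stands still between calls to the robot, and variables do not carry over. Pictures are saved under pics/ and viewed, at most 10 in all, crops included, and the job is handed in when it is done.

Besides the shell and the picture viewer there is one more tool, called after "Emit:" as name([rows], argument=value, ...), one row to a line, values as JSON. move_arm: Moves the arm, as the interface text tells. Its arguments: {"type":"object","properties":{"commands":{"type":"array","items":{"type":"array","items":{"type":"array","items":{"type":"number"}}}},"claw":{"type":"number"},"squeeze":{"type":"number"}},"required":["commands"]}

```bash
ls; mkdir -p pics
cat > h.py <<'E'
from rig import *
import numpy as np, cv2
def look(n):
    c=camera(n); np.savez(f'{n}.npz',**c); cv2.imwrite(f'pics/{n}_{len(__import__("os").listdir("pics"))}.png',c['pixels']); return c
def world(c,u,v):
    "pixel -> world via range"
    K=c['camera_matrix'];E=c['extrinsics'];d=c['range_z'][int(v),int(u)]
    p=np.array([(u-K[0,2])/K[0,0]*d,-(v-K[1,2])/K[1,1]*d,-d]);return E[:3,:3].T@(p-E[:3,3])
def plane(c,u,v,z):
    K=c['camera_matrix'];E=c['extrinsics']
    r=E[:3,:3].T@np.array([(u-K[0,2])/K[0,0],-(v-K[1,2])/K[1,1],-1]);o=-E[:3,:3].T@E[:3,3]
    return o+r*(z-o[2])/r[2]
E
python3 - <<'E'
from h import *
for n in('scene','top'):
    c=look(n);print(n,c['camera_matrix'],c['extrinsics'],(c['range_z']>0).mean(),[k for k in c])
print(get_obs())
E
ls pics
```

```text
pics
scene [[416.2341365    0.         279.59076935]
 [  0.         416.2341365  215.661968  ]
 [  0.           0.           1.        ]] [[-0.80040529  0.59928126 -0.01460604  0.38459382]
 [-0.33765495 -0.43057467  0.83701529  0.08074254]
 [ 0.49531859  0.67488327  0.54698453 -1.37822021]
 [ 0.          0.          0.          1.        ]] 0.9959948979591837 ['pixels', 'range_z', 'camera_matrix', 'extrinsics']
top [[379.1007766    0.         280.02450685]
 [  0.         379.1007766  212.47498761]
 [  0.           0.           1.        ]] [[ 0.01301765 -0.99989524 -0.0063285  -0.00863199]
 [ 0.99382027  0.0122403   0.11032425 -0.45916968]
 [-0.11023523 -0.00772555  0.9938755  -1.10461926]
 [ 0.          0.          0.          1.        ]] 0.9963988095238095 ['pixels', 'range_z', 'camera_matrix', 'extrinsics']
{'time': 0.1, 'q': array([-1.35949719e+00,  5.28360797e-01,  1.43376023e+00, -1.97744968e-06,
        1.18141661e+00, -1.78531001e-01]), 'joint_velocities': array([ 0.00038654, -0.00138857, -0.00344641, -0.00017842, -0.00045251,
        0.00079009]), 'joint_torque': array([-5.93590503e-04, -4.40985203e+01, -1.77150840e+01,  6.35881629e-02,
        5.34209178e-02, -4.31970329e-05]), 'position': array([ 0.23746317, -0.57779933,  0.40388121]), 'tool_rot': array([ 9.81063586e-01,  1.93683490e-01, -1.68468346e-05, -9.72343312e-04]), 'ft_force': array([ 0.11517895,  0.1742385 , -0.35651598]), 'moment': array([-0.00141971,  0.02258608, -0.00820371]), 'grip_force': 0.0, 'grip_width': 0.08672026472659612}
scene_0.png
top_1.png
```

View pics/top_1.png

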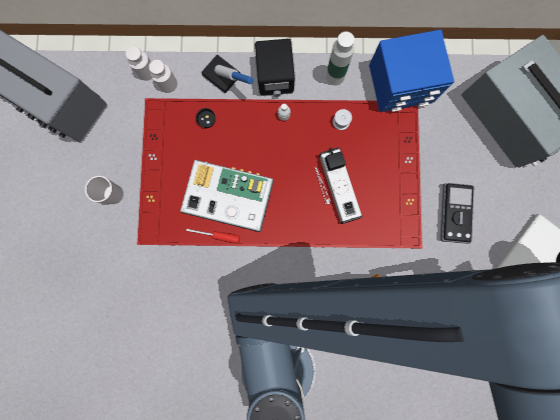

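View pics/scene_0.png

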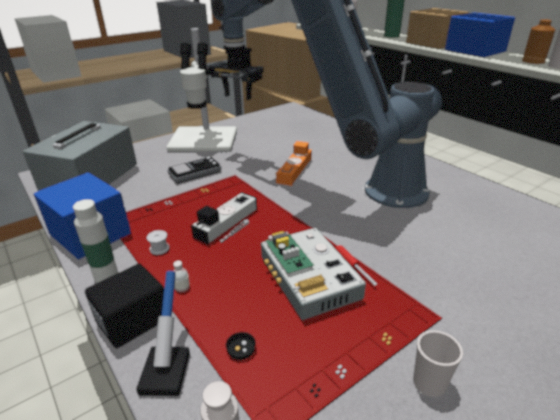

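The top view shows the tester at (227,195), with dark rockers at (193,202) and (212,207), the round key at (232,212) and the square key at (252,217). The white strip is at (340,186), its rocker at (349,208). 

Look-alikes:
- The orange strip at scene (295,160), mostly under the arm at top (376,277), is not ours.
- The multimeter at (457,212) and the adapter on the strip's far end at (335,158) are not rockers.
- The stop key at (252,217) is to be avoided.

I choose the aluminium strip and the grey tester, and will check both in a crop.

Run:
```python
from h import *
c=dict(np.load('top.npz'))
im=c['pixels'][140:250,172:372]
cv2.imwrite('pics/crop.png',cv2.resize(im,None,fx=4,fy=4,interpolation=cv2.INTER_CUBIC))
for u,v in [(193,202),(212,207),(232,212),(252,217),(220,200),(349,208),(343,190),(335,158),(300,200),(240,220),(330,230)]: print(u,v,world(c,u,v).round(4))
# not-red blobs on mat
hsv=cv2.cvtColor(c['pixels'],cv2.COLOR_BGR2HSV)
red=((hsv[...,1]>120)&((hsv[...,0]<10)|(hsv[...,0]>170))).astype('u1')
m=np.zeros_like(red);m[140:238,172:372]=1-red[140:238,172:372]
m=cv2.morphologyEx(m,cv2.MORPH_OPEN,np.ones((3,3)))
for k in cv2.findContours(m,0,2)[0]:
    if cv2.contourArea(k)>300: r=cv2.minAreaRect(k);print(r,cv2.boxPoints(r).round(1).tolist())
```

```text
193 202 [0.483  0.2501 0.0591]
212 207 [0.4682 0.193  0.0662]
232 212 [0.454  0.1344 0.0701]
252 217 [0.4409 0.0773 0.0638]
220 200 [0.4895 0.1714 0.0611]
349 208 [ 0.4719 -0.2037  0.0515]
343 190 [ 0.5259 -0.1875  0.0453]
335 158 [ 0.6115 -0.1587  0.0856]
300 200 [ 0.5004 -0.0629  0.0058]
240 220 [0.4323 0.1122 0.0588]
330 230 [ 0.4103 -0.1543  0.0033]
((226.4971466064453, 194.3577880859375), (83.81732940673828, 56.64175033569336), 13.781597137451172) [[179.0, 211.89999389648438], [192.5, 156.89999389648438], [273.8999938964844, 176.8000030517578], [260.5, 231.8000030517578]]
((340.0334167480469, 184.81005859375), (74.32669067382812, 22.70943832397461), 72.21611022949219) [[317.8999938964844, 152.89999389648438], [339.5, 146.0], [362.20001220703125, 216.6999969482422], [340.6000061035156, 223.6999969482422]]
```

View pics/crop.png

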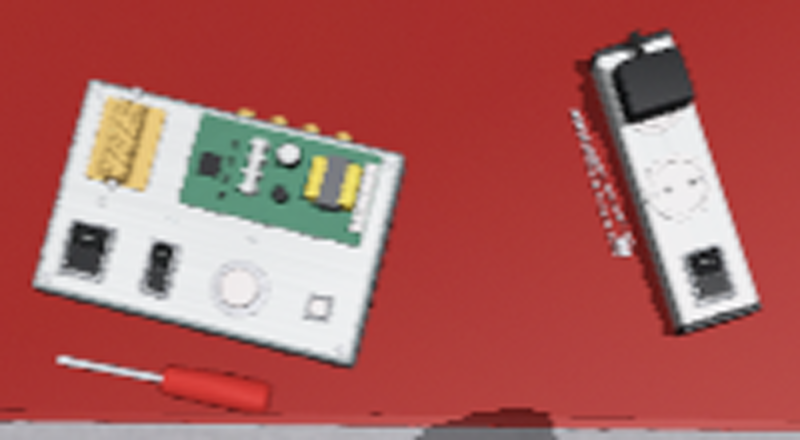

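The crop confirms both. The tester's wide rocker is at about (194,202), narrow at (212,207), start key at (232,212) and stop key at (251,217). The strip's rocker is at (349,208), and both devices' raised halves are on the far side. Next I fit poses from the top faces.

```bash
cat > plan.py <<'E'
from h import *
from scipy.spatial.transform import Rotation as R
def cloud(c):
    v,u=np.mgrid[:420,:560];K=c['camera_matrix'];E=c['extrinsics'];d=c['range_z']
    p=np.stack([(u-K[0,2])/K[0,0]*d,-(v-K[1,2])/K[1,1]*d,-d],-1);return (p-E[:3,3])@E[:3,:3]
def to(target_tip,yaw,o=None):
    "row (units) that brings closed fingertips to target with tool x at world yaw, tool down"
    o=o or get_obs();r=R.from_quat(o['tool_rot'])
    t=R.from_euler('z',yaw)*R.from_euler('x',np.pi)
    tcp=np.array(target_tip)+[0,0,.182]
    return np.r_[r.inv().apply(tcp-o['position'])/.04,(r.inv()*t).as_rotvec()].round(3)
E
python3 - <<'E'
from plan import *
import json
c=dict(np.load('top.npz'));P=cloud(c);out={}
g=cv2.cvtColor(c['pixels'],cv2.COLOR_BGR2GRAY)
for n,(u0,u1,v0,v1),zl,zh,dims in(('tester',(172,282,148,240),.050,.066,(.16,.24)),('strip',(312,372,142,228),.040,.054,(.22,.06))):
    Q=P[v0:v1,u0:u1].reshape(-1,3);Q=Q[(Q[:,2]>zl)&(Q[:,2]<zh)]
    r=cv2.minAreaRect(Q[:,:2].astype('f4'));b=cv2.boxPoints(r)
    e=[b[1]-b[0],b[2]-b[1]];e=max(e,key=np.linalg.norm);a=np.arctan2(e[1],e[0])
    if n=='tester':a-=np.pi/2
    a=(a+np.pi/2)%np.pi-np.pi/2
    out[n]=[*map(float,r[0]),float(a),float(np.median(Q[:,2]))];print(n,r,out[n])
def pt(n,x,y=0):
    X,Y,a,z=out[n];return np.array([X+np.cos(a)*x-np.sin(a)*y,Y+np.sin(a)*x+np.cos(a)*y,z])
for k,a in dict(mains=('strip',-.075),supply=('tester',-.045,.087),load=('tester',-.045,.032),start=('tester',-.045,-.028),stop=('tester',-.045,-.087)).items():
    print(k,pt(*a).round(4))
# cross-check: dark rocker blobs / depth-raised centroid
for k,(u,v) in dict(mains=(349,208),supply=(194,202),load=(212,207)).items():
    m=np.zeros_like(g);s=g[v-9:v+10,u-9:u+10]<90;m[v-9:v+10,u-9:u+10]=s
    n,l,st,ce=cv2.connectedComponentsWithStats(m);i=1+np.argmax(st[1:,4])
    z=(out['strip'] if k=='mains' else out['tester'])[3]+.005
    print('dark',k,ce[i],st[i],plane(c,*ce[i],z).round(4))
json.dump(out,open('poses.json','w'))
E
```

```text
tester ((0.5063144564628601, 0.1527557522058487), (0.2403486669063568, 0.1602848321199417), 76.76083374023438) [0.5063144564628601, 0.1527557522058487, -0.23106729984283447, 0.05859059437071571]
strip ((0.5427023768424988, -0.18231239914894104), (0.21982663869857788, 0.05902563035488129), 17.913387298583984) [0.5427023768424988, -0.18231239914894104, 0.31264758110046387, 0.046927321651699674]
mains [ 0.4713 -0.2054  0.0469]
supply [0.4824 0.2477 0.0586]
load [0.4698 0.1942 0.0586]
start [0.4561 0.1358 0.0586]
stop [0.4426 0.0784 0.0586]
dark mains [348.68055556 207.43055556] [344 202  10  12  72] [ 0.4735 -0.2027  0.0519]
dark supply [193.12903226 201.74193548] [188 196  11  13  93] [0.4831 0.2486 0.0636]
dark load [211.42553191 206.21276596] [209 201   6  12  47] [0.4708 0.1952 0.0636]
```

Poses fit to within about 2 mm, and the fitted sizes match. Now I compute the moves.

```bash
cat >> plan.py <<'E'
import json
def tgt(k,h):
    o=json.load(open('poses.json'))
    n,x,y=dict(mains=('strip',-.061,0),supply=('tester',-.031,.087),load=('tester',-.031,.032),start=('tester',-.045,-.028))[k]
    X,Y,a,z=o[n];return [X+np.cos(a)*x-np.sin(a)*y,Y+np.sin(a)*x+np.cos(a)*y,z+h],a
E
python3 - <<'E'
from plan import *
print(tgt('mains',.05),to(*tgt('mains',.05)))
E
```

```text
([np.float64(0.48465950034264527), np.float64(-0.20107471477422442), 0.09692732165169968], 0.31264758110046387) [ 9.294e+00 -6.357e+00  3.139e+00 -2.000e-03 -0.000e+00  7.700e-02]
```

Emit:
move_arm([
  [[1.2,-0.8,0,0,0,0.01],[2.4,-1.6,0,0,0,0.02],[3.6,-2.5,0,0,0,0.03],[4.8,-3.3,0,0,0,0.04],[6.0,-4.1,0,0,0,0.05],[7.2,-4.9,0.3,0,0,0.06],[8.4,-5.75,1,0,0,0.07],[9.3,-6.36,1.8,0,0,0.077],[9.3,-6.36,2.6,0,0,0.077],[9.3,-6.36,3.1,0,0,0.077],[9.3,-6.36,3.1,0,0,0.077],[9.3,-6.36,3.1,0,0,0.077]],
], claw=1)

```text
time: 1.6
position: [0.4851, -0.2017, 0.2812]
tool_rot: [0.988, 0.156, 0.0, 0.0]
ft_force: [-0.1, -0.6, 1.0]
grip_width: -0.0001
grip_force: 0.0
```

Run:
```python
from plan import *
o=get_obs();print(o['time'],o['grip_width'],o['ft_force'],to(*tgt('mains',.0125),o))
c=look('top');s=camera('scene')
a=cv2.resize(c['pixels'][120:240,300:420],(400,400),interpolation=2)
b=cv2.resize(s['pixels'][130:260,170:300],(400,400),interpolation=2)
cv2.imwrite('pics/hover.png',np.hstack([a,b]))
```

```text
1.6 -7.912839909497617e-05 [-0.05538385 -0.62241317  1.04024207] [-0.007 -0.019  0.995  0.001 -0.    -0.   ]
```

View pics/hover.png

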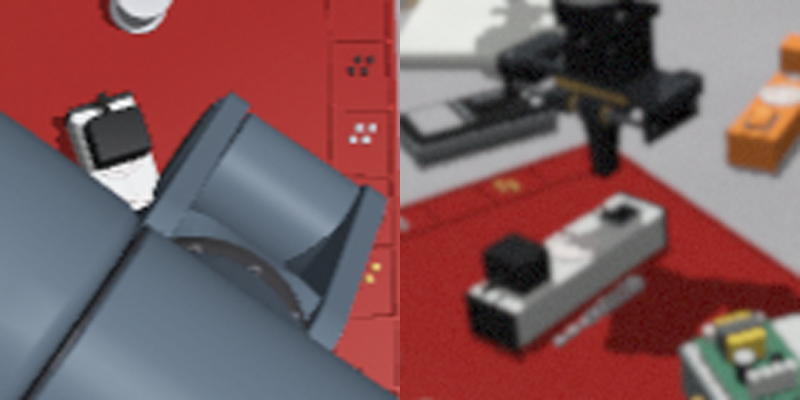

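The right-hand crop shows the closed fingertips hovering above the strip's rocker, around (600,175) in the picture. The left half is blocked by the arm. I descend to just above the raised edge, then slowly.

Emit:
move_arm([
  [[0,-0.02,0.4,0,0,0],[0,-0.02,0.8,0,0,0],[0,-0.02,0.95,0,0,0],[0,-0.02,1.0,0,0,0],[0,-0.02,1.03,0,0,0],[0,-0.02,1.06,0,0,0],[0,-0.02,1.06,0,0,0]],
])

```text
time: 2.58
position: [0.4851, -0.2005, 0.2388]
tool_rot: [0.988, 0.156, 0.001, 0.0]
ft_force: [1.6, 1.8, 3.6]
grip_width: 0.0005
grip_force: 1.7
```

Emit:
move_arm([
  [[0,0,0.03,0,0,0],[0,0,0.06,0,0,0],[0,0,0.08,0,0,0],[0,0,0.08,0,0,0]],
])

```text
time: 3.08
position: [0.4849, -0.2011, 0.2351]
tool_rot: [0.988, 0.156, 0.0, 0.001]
ft_force: [1.7, -0.6, 3.0]
grip_width: 0.0005
grip_force: 1.3
```

h is now about 6.2 mm at roughly 3 N, so I go a bit further.

Emit:
move_arm([
  [[0,0,0.02,0,0,0],[0,0,0.04,0,0,0],[0,0,0.04,0,0,0]],
])

```text
time: 3.45
position: [0.4849, -0.201, 0.2341]
tool_rot: [0.988, 0.156, 0.0, 0.001]
ft_force: [1.4, -0.2, 7.1]
grip_width: 0.0006
grip_force: 3.3
```

Force rose to 7 N at h of about 5.2 mm, so the rocker is at its stop. Lifting.

Emit:
move_arm([
  [[0,0,-0.5,0,0,0],[0,0,-1.5,0,0,0],[0,0,-2.5,0,0,0],[0,0,-2.5,0,0,0]],
])

```text
time: 3.95
position: [0.4846, -0.2008, 0.3355]
tool_rot: [0.988, 0.156, 0.001, 0.001]
ft_force: [-0.8, 0.1, 1.0]
grip_width: 0.0005
grip_force: 0.0
```

Run:
```python
from plan import *
o=get_obs();print(o['time'],o['ft_force'],o['position'],'hover',to(*tgt('supply',.09),o),to(*tgt('supply',.02),o))
s=look('scene')
a=cv2.resize(dict(np.load('scene.npz'))['pixels'][185:245,185:265],(800,600),interpolation=2)
cv2.imwrite('pics/strip2.png',a)
```

```text
3.95 [-0.78650873  0.07479319  0.99144978] [ 0.48462208 -0.20081042  0.33553292] hover [ 3.7010e+00 -1.0505e+01  9.8000e-02  2.0000e-03 -2.0000e-03  5.4400e-01] [ 3.699e+00 -1.051e+01  1.848e+00  2.000e-03 -2.000e-03  5.440e-01]
```

View pics/strip2.png

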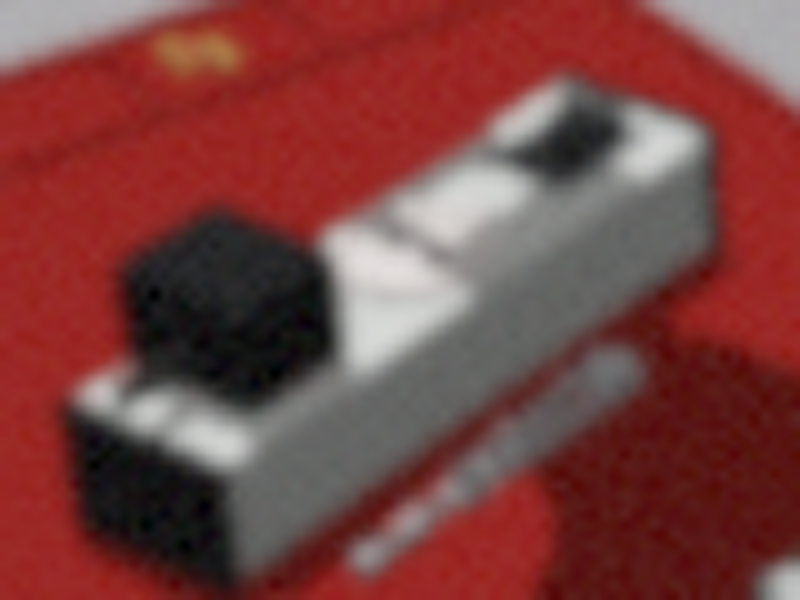

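The picture shows the strip's rocker at (570,135) with its sockets-side half now low and its outer half raised, so it is on. Nothing was shifted. Moving over to the supply rocker.

Emit:
move_arm([
  [[0.41,-1.17,0,0,0,0.06],[0.82,-2.33,0,0,0,0.12],[1.23,-3.5,0,0,0,0.18],[1.64,-4.67,0,0,0,0.24],[2.05,-5.83,0,0,0,0.3],[2.46,-7.0,0,0,0,0.36],[2.88,-8.17,0,0,0,0.42],[3.29,-9.33,0,0,0,0.48],[3.7,-10.5,0.1,0,0,0.544],[3.7,-10.5,0.9,0,0,0.544],[3.7,-10.5,1.5,0,0,0.544],[3.7,-10.5,1.5,0,0,0.544]],
])

```text
time: 5.5
position: [0.4944, 0.2441, 0.27]
tool_rot: [0.993, -0.115, -0.005, 0.002]
ft_force: [0.5, 0.5, 0.6]
grip_width: 0.0003
grip_force: 0.0
```

Run:
```python
from plan import *
o=get_obs();print(o['time'],o['ft_force'],o['position'],'to',to(*tgt('supply',.013),o),to(*tgt('supply',.0055),o))
s=look('scene')
cv2.imwrite('pics/sup.png',cv2.resize(s['pixels'][200:320,240:400],(800,600),interpolation=2))
```

```text
5.5 [0.45591237 0.53802576 0.60425021] [0.49438422 0.24407843 0.26997056] to [ 0.042 -0.023  0.409  0.005  0.009  0.   ] [ 0.043 -0.024  0.597  0.005  0.009  0.   ]
```

View pics/sup.png

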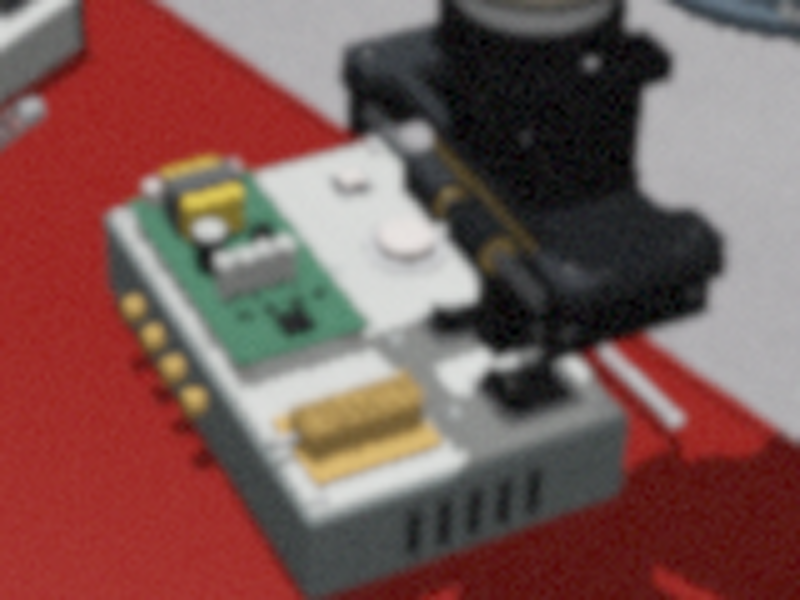

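The fingertip hovers just above the supply rocker at (525,380) in the crop. The load rocker at (455,318) is clear of it. Pressing in small steps.

Emit:
move_arm([
  [[0.04,-0.02,0.3,0,0,0],[0.04,-0.02,0.42,0,0,0],[0.04,-0.02,0.46,0,0,0],[0.04,-0.02,0.5,0,0,0],[0.04,-0.02,0.53,0,0,0],[0.04,-0.02,0.55,0,0,0],[0.04,-0.02,0.55,0,0,0]],
])

```text
time: 6.42
position: [0.4981, 0.245, 0.2518]
tool_rot: [0.993, -0.115, 0.0, -0.0]
ft_force: [-0.4, -0.5, 0.5]
grip_width: 0.0008
grip_force: 0.7
```

Emit:
move_arm([
  [[-0.04,0,0.03,0,0,0],[-0.04,0,0.06,0,0,0],[-0.04,0,0.09,0,0,0],[-0.04,0,0.12,0,0,0],[-0.04,0,0.12,0,0,0]],
])

```text
time: 7.05
position: [0.4962, 0.2455, 0.2465]
tool_rot: [0.993, -0.115, -0.0, -0.0]
ft_force: [2.0, -0.1, 2.3]
grip_width: 0.0004
grip_force: 1.4
```

Emit:
move_arm([
  [[0,0,0.02,0,0,0],[0,0,0.04,0,0,0],[0,0,0.04,0,0,0]],
])

```text
time: 7.42
position: [0.4964, 0.2454, 0.2452]
tool_rot: [0.993, -0.115, -0.0, -0.0]
ft_force: [2.3, 0.1, 3.4]
grip_width: 0.0004
grip_force: 1.8
```

Emit:
move_arm([
  [[0,0,0.02,0,0,0],[0,0,0.04,0,0,0],[0,0,0.04,0,0,0]],
])

```text
time: 7.8
position: [0.4964, 0.2454, 0.245]
tool_rot: [0.993, -0.115, 0.0, -0.0]
ft_force: [1.9, 0.4, 13.2]
grip_width: 0.0006
grip_force: 6.7
```

At the stop, with 13 N. Lift and move 55 mm over to the load rocker.

Emit:
move_arm([
  [[0,0,-0.4,0,0,0],[0,0,-0.8,0,0,0],[0,0.7,-0.8,0,0,0],[0,1.375,-0.8,0,0,0],[0,1.375,-0.6,0,0,0],[0,1.375,-0.4,0,0,0],[0,1.375,-0.4,0,0,0],[0,1.375,-0.4,0,0,0]],
])

```text
time: 8.8
position: [0.4839, 0.1924, 0.2593]
tool_rot: [0.993, -0.115, -0.0, -0.0]
ft_force: [0.6, 0.6, 0.1]
grip_width: 0.0003
grip_force: 0.0
```

Run:
```python
from plan import *
o=get_obs();print(o['time'],o['ft_force'],o['position'],to(*tgt('load',.0055),o))
s=look('scene')
cv2.imwrite('pics/load.png',cv2.resize(s['pixels'][200:320,240:400],(800,600),interpolation=2))
```

```text
8.8 [0.61090452 0.57172091 0.11779119] [0.48394044 0.19237537 0.25933755] [-0.004  0.036  0.331 -0.     0.     0.001]
```

View pics/load.png

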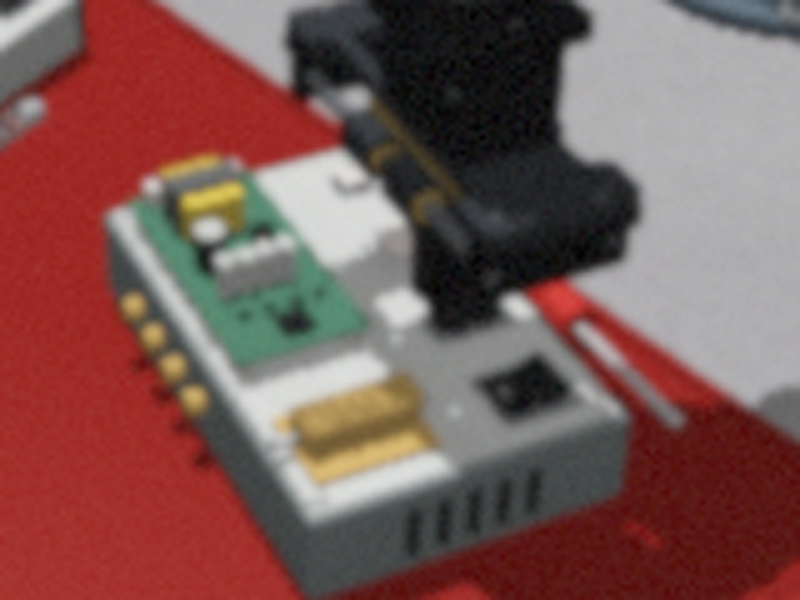

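Supply now shows its inner half down at (500,390). The finger is over the load rocker at (460,310), and the tester hasn't moved. Tapping the load rocker.

Emit:
move_arm([
  [[0,0.03,0.08,0,0,0],[0,0.03,0.14,0,0,0],[0,0.03,0.18,0,0,0],[0,0.03,0.22,0,0,0],[0,0.03,0.26,0,0,0],[0,0.03,0.3,0,0,0],[0,0.03,0.34,0,0,0],[0,0.03,0.34,0,0,0]],
])

```text
time: 9.85
position: [0.4839, 0.1907, 0.246]
tool_rot: [0.993, -0.116, 0.0, -0.0]
ft_force: [2.6, -0.7, 3.6]
grip_width: 0.0003
grip_force: 1.4
```

Emit:
move_arm([
  [[0,0,0.02,0,0,0],[0,0,0.035,0,0,0],[0,0,0.035,0,0,0]],
])

```text
time: 10.22
position: [0.4837, 0.1907, 0.2451]
tool_rot: [0.993, -0.115, 0.0, -0.0]
ft_force: [1.5, -0.8, 7.8]
grip_width: 0.0005
grip_force: 3.5
```

At the stop (8 N). Lift and move to the start key.

Emit:
move_arm([
  [[0,0,-0.4,0,0,0],[0,0,-0.9,0,0,0],[-0.1,0.7,-0.9,0,0,0],[-0.35,1.48,-0.9,0,0,0],[-0.35,1.48,-0.6,0,0,0],[-0.35,1.48,-0.5,0,0,0],[-0.35,1.48,-0.5,0,0,0]],
])

```text
time: 11.1
position: [0.4567, 0.1368, 0.264]
tool_rot: [0.993, -0.115, -0.0, -0.0]
ft_force: [1.0, -0.1, 0.8]
grip_width: 0.0005
grip_force: 0.0
```

Run:
```python
from plan import *
o=get_obs();print(o['time'],o['ft_force'],o['position'],to(*tgt('start',.0105),o))
s=look('scene')
cv2.imwrite('pics/start.png',cv2.resize(s['pixels'][200:320,240:400],(800,600),interpolation=2))
```

```text
11.1 [ 1.03081012 -0.14813843  0.84271083] [0.4566507  0.13678706 0.26402163] [-0.008  0.027  0.323  0.     0.001  0.001]
```

View pics/start.png

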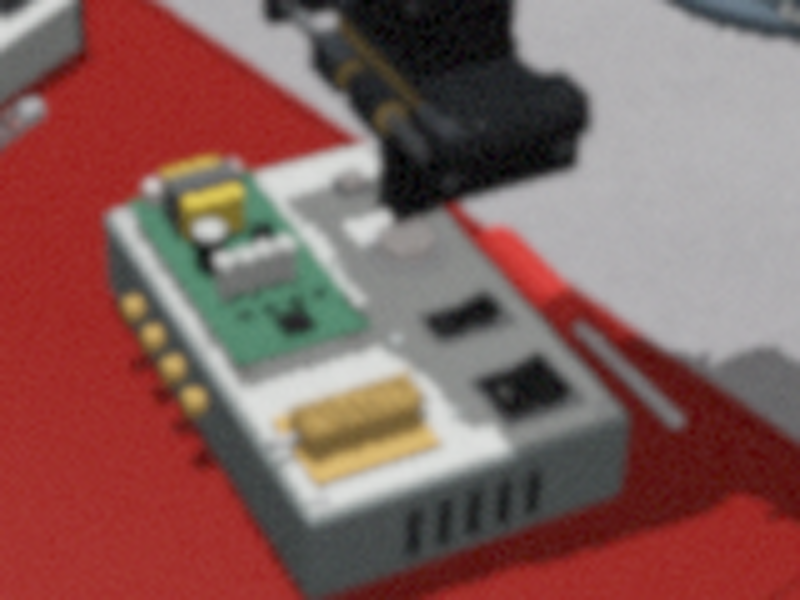

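Both tester rockers are tipped at (465,315) and (525,388). The fingertip is above the start key at (405,235). Pressing it.

Emit:
move_arm([
  [[0,0.03,0.15,0,0,0],[0,0.03,0.28,0,0,0],[0,0.03,0.34,0,0,0],[0,0.03,0.38,0,0,0],[0,0.03,0.42,0,0,0],[0,0.03,0.46,0,0,0],[0,0.03,0.46,0,0,0]],
])

```text
time: 12.02
position: [0.456, 0.135, 0.2462]
tool_rot: [0.993, -0.115, -0.0, -0.0]
ft_force: [-1.0, 0.9, 4.6]
grip_width: 0.0004
grip_force: 1.9
```

Emit:
move_arm([
  [[0,0,0.025,0,0,0],[0,0,0.05,0,0,0],[0,0,0.05,0,0,0]],
])

```text
time: 12.4
position: [0.456, 0.135, 0.2441]
tool_rot: [0.993, -0.115, -0.0, -0.0]
ft_force: [-2.0, 2.8, 5.4]
grip_width: 0.0003
grip_force: 2.4
```

Pressed about 7 mm at 5 N. Releasing and lifting clear.

Emit:
move_arm([
  [[0,0,-0.2,0,0,0],[0,0,-0.8,0,0,0],[0,0,-1.8,0,0,0],[0,0,-2.8,0,0,0],[0,0,-3.4,0,0,0],[0,0,-3.4,0,0,0],[0,0,-3.4,0,0,0]],
])

```text
time: 13.28
position: [0.4559, 0.1348, 0.3795]
tool_rot: [0.993, -0.115, -0.0, 0.0]
ft_force: [-0.5, -0.6, 0.5]
grip_width: 0.0002
grip_force: 0.0
```

Run:
```python
from plan import *
o=get_obs();print(o['time'],o['ft_force'],o['position'])
s=look('scene')
cv2.imwrite('pics/end.png',cv2.resize(s['pixels'][180:330,190:390],(800,600),interpolation=2))
```

```text
13.275 [-0.52086581 -0.64217633  0.48574122] [0.45586557 0.13484719 0.37951962]
```

View pics/end.png

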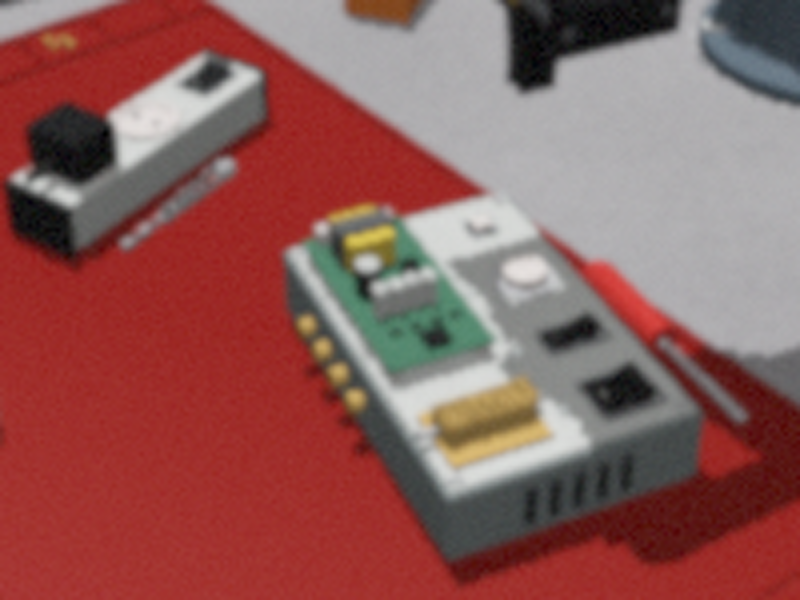

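All three rockers are tipped on: strip (210,73), load (572,332), supply (620,390). The start key at (525,272) is back up, nothing has shifted and the hand is clear.

```bash
python3 -c "
from rig import *
print(hand_in())"
```

```text
the job is handed in; nothing more can be done
None
```

The job is handed in at about 13 s: strip, supply and load rockers were tapped on in that order, then the start key was pressed and came back up; the stop key was not touched, nothing visibly shifted, and the hand is clear.

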